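# Set the slit lamp's brightness selector and store it

### The job

Set the lamp brightness on the control console: with a closed fingertip, gently push the selector's pointer clockwise, click by click, until it rests at the sixth of its eight dots (counted clockwise from the smallest dot), without ever turning it past that dot. Then press the round store button all the way down with a fingertip, let it spring back, and draw clear. Pinch nothing, and leave the eye-drop bottle, the lens, the tray and the eye paddle alone.

Things in the scene. Friction and masses are not known exactly. Their poses are not given: they have to be found in the camera images.
- console: White control console fixed to the table, 190 mm (its x) by 290 mm (its y), flat top (deck) 45 mm high. Origin: centre of its underside, z up. Selector on its left half (+y), store button on its right half (-y). Eight flat white dots lie on the deck, 72 mm from the selector's axis, 30 degrees apart, growing from 6 to 14 mm across clockwise seen from above.
- selector_axis (a point): Point on the selector's turning axis at deck height (45 mm above the table), in the console at x 0, y +55 mm. Its axes are the console's. The axis is vertical.
- selector_tip (a point): Outer upper end of the selector's pointer, turning with it: 56 mm from the axis, 35 mm above the deck; its x axis points outward along the pointer. The selector is a black disc of radius 26 mm (top 11 mm above the deck) under a straight upright bar 13 mm wide, from 21 mm behind the axis to 56 mm in front, 5 to 35 mm above the deck. Push the bar's side 40 to 50 mm from the axis.
- selector (a joint): Selector angle, rad: 0 with the pointer at the smallest dot (105 degrees anticlockwise from console +x), growing clockwise seen from above, 0.524 a click; sixth dot 2.618, stop 3.665. Starts at rest at the first, second or third dot. Detents: about 0.1 N m (2 to 3 N at 45 mm) moves it out; past half way it snaps to the next dot and rests there.
- store_top (a point): Centre of the top of the round black store button, 32 mm across, 22 mm above the deck, in its housing, at console x 0, y -90 mm. Press it straight down.
- store (a joint): Travel of the store button in m: 0 up, 0.006 fully down (springs back; about 4 N when fully down).
- drops: Loose white eye-drop bottle, 28 mm across, 65 mm high, standing left of the console. Origin: centre of its underside.
- lens: Loose trial lens ring, 38 mm across, 8 mm high, lying beyond the console. Origin: centre of its underside.
- lens_tray: Loose open grey tray, 110 by 80 by 22 mm, right of the console. Origin: centre of its underside.
- occluder: Loose black eye paddle lying beyond the console, 162 mm long, 6 mm thick: handle 14 mm wide to its -x, disc of 64 mm at x +50 mm. Origin: underside, 80 mm from the handle's end.

How it is judged:
By the outcome, as a careful person would: the job done as asked, in the order asked, and still so for the second after the job is handed in, with the robot touching nothing.
It also fails if it takes over 72 s, if anything falls off the work surface, if the arm or the gripper's body presses on something with over 40 N, if the wrist force passes 120 N, or if a joint passes its speed limit or range.

### The arm

A 7-joint arm with a two-finger parallel gripper is mounted at the origin on the work surface. World frame = base frame: x ahead of the robot, y to its left, z up, the work surface at z = 0. Lengths are in m, angles in rad, forces in N, time in s.
With the tool pointing down it reaches from about 0.425 to 0.8 m from the base axis. Payload 8.3 kg.
Tool frame: the origin (TCP) lies midway between the tips of the shut fingers; the grasp point (between the pads) lies manip.grasp_offset behind it (manip.grasp_offset is the distance from the TCP to the grasp point, in m); z points along the fingers, y is the line along which they close (so a half turn about z gives the same grasp; the last joint's range is limited). The gripper opens to 85 mm and grips with 20 to 120 N. Pads are 22 mm wide; open, the fingers measure 114 mm over their backs; the gripper's body (76 mm by 85 mm) begins 54 mm behind the grasp point. The pads swing forward as they close: fully open they stand 13 mm farther back than shut.
Start: joints at [-1.321, 0.383, 0.016, 1.37, -0.006, 1.388, -0.046], TCP at [0.192, 0.595, 0.231] pointing down, gripper open.
Joint ranges: [-2.95, 2.95], [-0.25, 2.06], [-1.52, 1.56], [0.18, 2.33], [-1.44, 4.58], [0.02, 2.06], [-3.01, 3.01]. Speed limits (rad/s): [2.39, 2.39, 3.01, 3.01, 3.14, 3.14, 3.14].

### API

Orientations are given as a 3x3 rotation matrix whose columns are the frame's x, y, z axes.
In Python, from station import manip gives the robot as it stands.
- The arm moves only by the tool servo_tool, never from a script. Its argument "deltas" is a list of rows, each a list of 7 numbers: the turn, a rotation vector about the world's x, y, z in degrees, then the shift along the world's x, y, z in cm, then the opening, from 0 (shut) to 1 (fully open). A call has 1 to 5 rows; each row shifts and turns the commanded pose from where the row before left it; what a row does not reach is not made up. A row lasts 1/10 s, in which the tool goes at most 50 mm and 8.59 degrees, less where a joint would pass 70% of its speed; a pose out of reach is approached as far as the arm can. A call is refused whole if a number of a shift passes 5 or a number of a turn 8.59, either way. A call with a gripper value outside its range is refused whole. The fingers move at their own pace and stop on an object; the grip force is fixed at half the most. Time passes only in rows, so rows that do not move let the fingers close. It gives the time, the measured TCP pose, the force, the opening and the grip force at its end, in the units of the state.
- manip.get_obs(): the state, without advancing time (a new reading comes with each control period).
- manip.get_image(name): name is "scene" or "side" or "wrist"; returns a dict with "image" (384x512x3 uint8, red, green, blue), "K" (3x3 intrinsics, pixels), "camera_from_world" (4x4, takes a point from world to camera coordinates). Camera axes: x right, y up, looking along -z (the intrinsics and any distortion apply to the point x, -y, -z); pixel columns grow to the right and rows downward; lengths in m; the calibration is good to about 2 mm. A picture is of the moment at which its call begins. There is no depth.
- manip.sign_off(): hands the job in; it is judged then, once.
The state is a dict: "time_s": time; "joint_positions": joint angles; "joint_velocities": joint speeds; "effort": joint torques, N m; "tool_pos": TCP position; "ee_rot": TCP orientation; "ft_force": force on the tool from outside, world axes, zero at the start; "ft_torque": the same for the moment, N m; "width": opening from 0.0 (shut) to 1.0 (fully open); "grip_force": force on a finger pad.
Only numpy, scipy, OpenCV 4.12 (cv2) and the standard library are available. Lean on these libraries where they do the work, as an engineer would, in place of code of your own. Each camera call takes 0.05 s, during which the arm holds its last target. There are 200 camera calls.

## Working session

There is one attempt and no reset: what is moved stays moved. The work goes in short steps, Python scripts to look and compute and a tool call to move; the robot and the scene stay as the last step left them, time stands still between calls to the robot, and variables do not carry over. Pictures are saved under pics/ and viewed, at most 13 in all, crops included, and the job is handed in when it is done.

Besides the shell and the picture viewer there is one more tool, called after "Call:" by a JSON object that holds its "api" and its "payload". servo_tool: Moves the arm, as the interface text tells. Its arguments: {"type":"object","properties":{"deltas":{"type":"array"}},"required":["deltas"]}

```bash
mkdir -p pics; python3 - <<'E'
from station import manip
import cv2,numpy as np,pickle
d={}
for n in("scene","side","wrist"):
    r=manip.get_image(n);d[n]=r
    cv2.imwrite(f"pics/{n}0.png",r["image"][:,:,::-1])
    print(n,r["K"].tolist(),np.round(r["camera_from_world"],3).tolist(),r.keys())
pickle.dump(d,open("d0.pkl","wb"))
o=manip.get_obs();print(o["tool_pos"],o["ee_rot"],o["ft_force"],o["time_s"],manip.grasp_offset)
a=np.vstack([d["scene"]["image"],d["side"]["image"]]) 
cv2.imwrite("pics/both0.png",cv2.resize(np.hstack([d["scene"]["image"],d["side"]["image"]]),(800,300))[:,:,::-1])
E
```

```text
scene [[350.47046556288376, 0.0, 256.9496461864382], [0.0, 350.47046556288376, 189.90263444288001], [0.0, 0.0, 1.0]] [[-0.633, 0.774, 0.022, 0.355], [-0.396, -0.349, 0.85, 0.176], [0.665, 0.529, 0.527, -1.267], [0.0, 0.0, 0.0, 1.0]] dict_keys(['image', 'K', 'camera_from_world'])
side [[349.33432081465486, 0.0, 254.47196521905167], [0.0, 349.33432081465486, 190.0453766880461], [0.0, 0.0, 1.0]] [[0.699, -0.715, -0.016, -0.415], [0.458, 0.431, 0.778, -0.37], [-0.549, -0.551, 0.628, -0.443], [0.0, 0.0, 0.0, 1.0]] dict_keys(['image', 'K', 'camera_from_world'])
wrist [[334.03365380408644, 0.0, 252.20195775178243], [0.0, 334.03365380408644, 199.8291613380883], [0.0, 0.0, 1.0]] [[0.308, 0.952, -0.003, -0.624], [-0.917, 0.296, -0.268, 0.036], [-0.255, 0.085, 0.963, -0.378], [0.0, 0.0, 0.0, 1.0]] dict_keys(['image', 'K', 'camera_from_world'])
[0.19219295 0.59430966 0.23050992] [[-9.51471494e-01  3.07736574e-01 -4.44236570e-04]
 [ 3.07736894e-01  9.51470380e-01 -1.45632501e-03]
 [-2.54865300e-05 -1.52235971e-03 -9.99998841e-01]] [0.65275795 0.59926827 0.1297752 ] 0.15 0.0187
```

View pics/scene0.png

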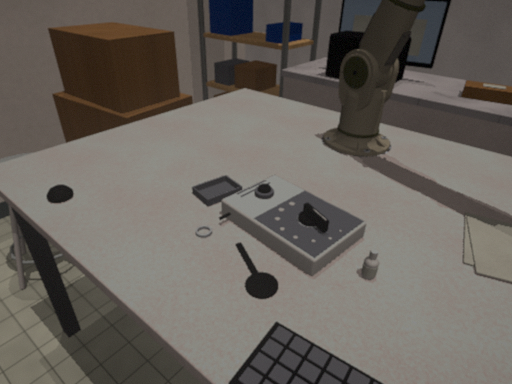

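View pics/side0.png

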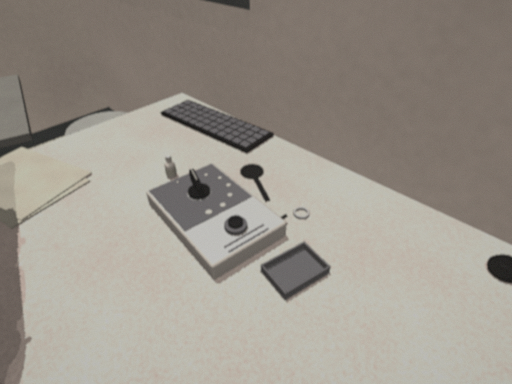

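The scene view shows the console with the selector at about (313,215) and the store button at (264,189). The side view has them at (199,188) and (235,222). Dots are visible in both views.

```bash
cat > h.py <<'E'
import numpy as np,cv2
def ray(r,uv,z):
    T=np.array(r["camera_from_world"]);R=T[:3,:3];c=-R.T@T[:3,3]
    p=np.linalg.inv(r["K"])@[uv[0],uv[1],1];d=R.T@[p[0],-p[1],-p[2]]
    return (c+d*(z-c[2])/d[2])
def proj(r,P):
    T=np.array(r["camera_from_world"]);p=T[:3,:3]@P+T[:3,3];q=np.array(r["K"])@[p[0],-p[1],-p[2]];return q[:2]/q[2]
E
python3 - <<'E'
import pickle;from h import *
d=pickle.load(open("d0.pkl","rb"))
out=[]
for n,(x0,y0,x1,y1) in {"scene":(215,170,370,270),"side":(140,155,295,275)}.items():
    g=cv2.cvtColor(d[n]["image"],cv2.COLOR_RGB2GRAY)
    th=cv2.morphologyEx(g,cv2.MORPH_TOPHAT,np.ones((11,11)))
    m=(th>25).astype(np.uint8);k,l,s,c=cv2.connectedComponentsWithStats(m)
    for i in range(1,k):
        u,v=c[i]
        if x0<u<x1 and y0<v<y1 and s[i][4]>=3: print(n,np.round(c[i],1),s[i][4],np.round(ray(d[n],c[i],.045)[:2],4))
    out.append(cv2.resize(d[n]["image"][y0:y1,x0:x1],(800 if 0 else 400*2,0) if 0 else (620,400 if n=="scene" else 480)))
    cv2.imwrite(f"pics/c_{n}.png",out[-1][:,:,::-1])
for n,b,s in(("scene",(264,186),(311,217)),("side",(235.5,221),(199,190))): print(n,ray(d[n],b,.067),ray(d[n],s,.056))
E
```

```text
scene [226.7 187. ] 64 [ 0.5895 -0.0776]
scene [265. 182.] 3 [ 0.5052 -0.0197]
scene [230.5 198.7] 177 [ 0.623  -0.0333]
scene [219.1 189.7] 7 [ 0.6117 -0.0826]
scene [245.4 186.8] 17 [ 0.5575 -0.0422]
scene [250.4 193.8] 24 [ 0.5742 -0.0114]
scene [263.7 193.3] 16 [0.5509 0.0121]
scene [274.  202.6] 87 [0.567  0.0562]
scene [291.5 203.1] 17 [0.5412 0.0892]
scene [280.8 209.1] 17 [0.5784 0.0846]
scene [320.9 215.3] 21 [0.5382 0.168 ]
scene [220.  214.8] 4 [ 0.6868 -0.0059]
scene [305.5 240. ] 531 [0.6348 0.1884]
scene [277.  218.1] 16 [0.6125 0.0989]
scene [222.3 219.7] 20 [0.6968 0.0109]
scene [228.9 222.2] 10 [0.6939 0.0282]
scene [281.8 228.3] 16 [0.6353 0.1286]
scene [340.  230.2] 4 [0.5587 0.2272]
scene [247.1 238.6] 67 [0.7101 0.0946]
scene [294.9 236.6] 15 [0.64   0.1657]
scene [329.8 237.8] 8 [0.5955 0.2229]
scene [313.1 240.2] 11 [0.625  0.2006]
side [247.9 158.1] 51 [0.7501 0.1765]
side [167.5 164.2] 29 [0.5874 0.3089]
side [195.5 169. ] 8 [0.6239 0.2386]
side [194.2 175. ] 16 [0.6057 0.2206]
side [180.9 174.8] 27 [0.5834 0.2454]
side [205.6 174.1] 11 [0.6277 0.2027]
side [
[... 222 characters left out ...]
side [228.1 184.4] 17 [0.638  0.1308]
side [169.5 216.5] 268 [0.4755 0.1395]
side [229.2 194.1] 21 [0.6151 0.102 ]
side [222.4 204.1] 27 [0.581  0.0871]
side [228.4 212.5] 179 [0.5715 0.0566]
side [208.2 211.3] 32 [0.5436 0.0918]
side [286.9 218.9] 90 [ 0.6434 -0.0485]
side [235.  229.1] 50 [0.5468 0.0094]
side [250.8 228.2] 40 [ 0.571  -0.0123]
side [246.8 240.6] 381 [ 0.541  -0.0311]
side [231.4 238.1] 71 [ 0.5246 -0.0038]
side [273.  252.4] 392 [ 0.5543 -0.0892]
side [212.5 264.3] 30 [ 0.4553 -0.0272]
side [268.1 270.9] 33 [ 0.5155 -0.1121]
scene [0.55184309 0.01292145 0.067     ] [0.57227565 0.16150073 0.056     ]
side [0.54908777 0.00871853 0.067     ] [0.56881867 0.15326951 0.056     ]
```

View pics/c_scene.png

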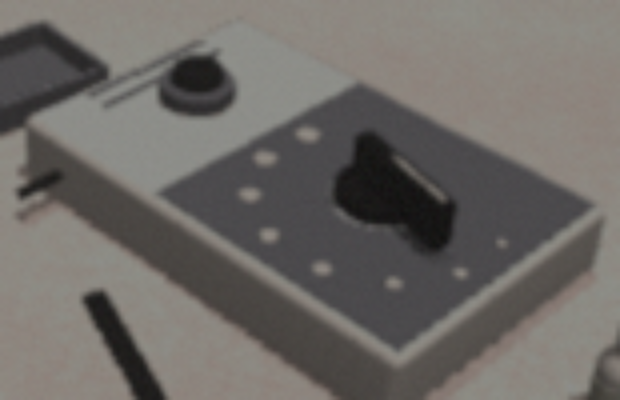

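View pics/c_side.png

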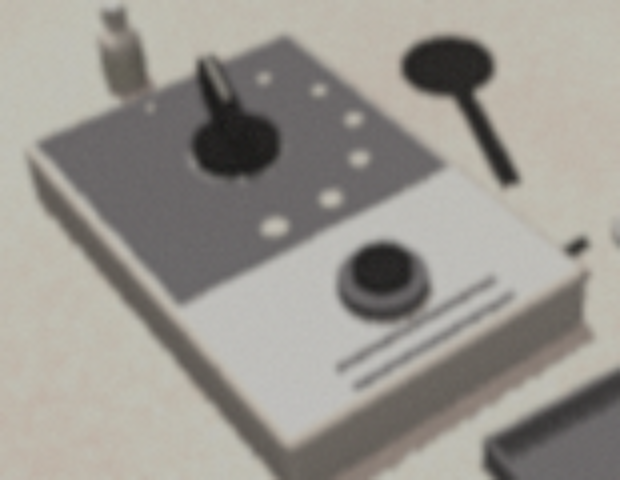

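Pointer rests at dot 2: it covers the second dot in the side view and points at it in the scene view. I'll close the gripper and move above the selector for one close look.

Call:
{"api": "servo_tool", "payload": {"deltas": [[0,0,0,3,-3.5,0,0],[0,0,0,3,-3.5,0,0],[0,0,0,3,-3.5,0,0],[0,0,0,3,-3.5,0,0],[0,0,0,3,-3.5,0,0]]}}

```text
time_s: 0.65
tool_pos: [0.3431, 0.4179, 0.2311]
ee_rot: [[-0.951, 0.308, -0.0], [0.308, 0.951, -0.0], [0.0, -0.0, -1.0]]
ft_force: [0.4, -0.3, -0.4]
width: 0.146
grip_force: 0.0
```

Call:
{"api": "servo_tool", "payload": {"deltas": [[0,0,0,3,-3.5,0,0],[0,0,0,3,-3.5,0,0],[0,0,0,3,-3.5,0,0],[0,0,0,3,-3.5,0,0],[0,0,0,3,-3.5,0,0]]}}

```text
time_s: 1.15
tool_pos: [0.4931, 0.243, 0.2312]
ee_rot: [[-0.952, 0.308, -0.0], [0.308, 0.952, 0.0], [0.0, -0.0, -1.0]]
ft_force: [1.3, 1.7, -1.1]
width: -0.005
grip_force: 0.0
```

Call:
{"api": "servo_tool", "payload": {"deltas": [[0,0,0,2.5,-2.5,0,0],[0,0,0,0,0,0,0],[0,0,0,0,0,0,0],[0,0,0,0,0,0,0]]}}

```text
time_s: 1.55
tool_pos: [0.5164, 0.221, 0.231]
ee_rot: [[-0.952, 0.306, -0.001], [0.306, 0.952, 0.0], [0.001, 0.0, -1.0]]
ft_force: [-0.9, 0.5, -0.1]
width: 0.0
grip_force: 0.0
```

```bash
python3 - <<'E'
from station import manip
import pickle;from h import *
r=manip.get_image("wrist");pickle.dump(r,open("w1.pkl","wb"));cv2.imwrite("pics/w1.png",r["image"][:,:,::-1])
o=manip.get_obs();print(o["tool_pos"],o["ee_rot"].round(3),o["joint_positions"],o["ft_force"],o["width"])
# fit of dots
P={'scene':[(.5587,.2272),(.5955,.2229),(.625,.2006),(.640,.1657),(.6353,.1286),(.6125,.0989),(.5784,.0846),(.5412,.0892)],'side':[None,None,(.6277,.2027),(.6434,.1683),(.638,.1308),(.6151,.102),(.581,.0871),(.5436,.0918)]}
for n,p in P.items():
    i=[k for k in range(8) if p[k]];W=np.array([complex(*p[k]) for k in i]);M=.072*np.exp(1j*np.radians(105-30*np.array(i)))
    Mc=M-M.mean();a=(Mc.conj()@(W-W.mean()));th=np.angle(a);c=W.mean()-np.exp(1j*th)*M.mean()
    print(n,c,np.degrees(th),abs(a)/(Mc.conj()@Mc).real,abs(W-c-M*np.exp(1j*th)).max())
    b=c+np.exp(1j*th)*(-.145j);print("button",b, "wrist px",proj(r,np.array([c.real,c.imag,.045])))
E
```

```text
[0.51625577 0.22123592 0.23105194] [[-0.952  0.305 -0.001]
 [ 0.305  0.952  0.   ]
 [ 0.001  0.    -1.   ]] [-0.71450209  0.24891376  0.30896072  1.5612452  -0.07762821  1.34409921
  0.86365552] [0.11471176 0.76120114 0.41604921] -0.0032338671904275046
scene (0.5684428937153846+0.15594721153292837j) -7.123974694970919 1.0017863044595965 0.0005259319101902345
button (0.5504604729884669+0.012066592460031278j) wrist px [209.08150494 241.59429403]
side (0.5712497541987053+0.1585438223703949j) -7.296131491034183 1.0026268045426092 0.0008068835315490101
button (0.5528350967806387+0.014717884542146287j) wrist px [212.29652034 243.2500551 ]
```

View pics/w1.png

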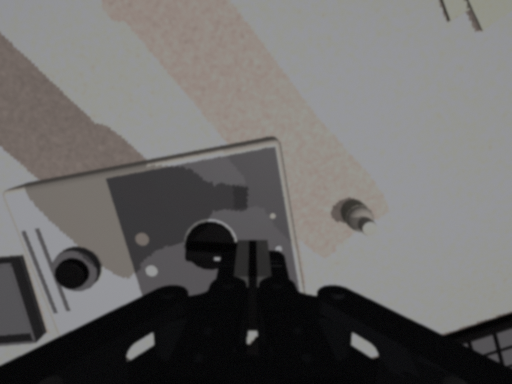

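The wrist view confirms the fit: disc at (210,243), dot 1 at (273,216), dot 8 at (142,239). That puts the axis at (0.570, 0.157) with yaw −7.2°. Next I'll descend on the anticlockwise side of the pointer.

Call:
{"api": "servo_tool", "payload": {"deltas": [[0,0,-4.4,2.2,-0.6,0,0],[0,0,0,2.3,-0.6,0,0],[0,0,0,0,0,-4,0],[0,0,0,0,0,-4,0],[0,0,0,0,0,-4,0]]}}

```text
time_s: 2.1
tool_pos: [0.5616, 0.2094, 0.1101]
ee_rot: [[-0.926, 0.377, 0.0], [0.377, 0.926, 0.001], [0.0, 0.001, -1.0]]
ft_force: [0.1, 0.3, -0.4]
width: 0.0
grip_force: 0.0
```

Call:
{"api": "servo_tool", "payload": {"deltas": [[0,0,0,0,0,-1.5,0],[0,0,0,0,0,-1.5,0],[0,0,0,0,0,-1.6,0],[0,0,0,0,0,0,0],[0,0,0,0,0,0,0]]}}

```text
time_s: 2.6
tool_pos: [0.5629, 0.2083, 0.0666]
ee_rot: [[-0.925, 0.379, 0.001], [0.379, 0.925, 0.001], [-0.001, 0.001, -1.0]]
ft_force: [1.7, 0.8, -0.2]
width: 0.0
grip_force: 0.0
```

```bash
python3 - <<'E'
from station import manip
from h import *
r=manip.get_image("scene");s=manip.get_image("side")
a=cv2.resize(r["image"][150:270,250:390],(400,343));b=cv2.resize(s["image"][120:240,130:270],(400,343))
cv2.imwrite("pics/p2.png",np.hstack([a,b])[:,:,::-1])
o=manip.get_obs();print(o["tool_pos"],o["ee_rot"].round(3),o["ft_force"])
# finger centre poses per pointer angle phi (deg past smallest dot), bar contact tangential -17.5mm
c=np.array([.570,.157])
for phi in range(20,151,5):
    th=np.radians(105-7.2-phi);u=np.array([np.cos(th),np.sin(th)]);t=np.array([u[1],-u[0]])
    print(phi,(c+.045*u-.0175*t).round(4))
E
```

```text
[0.56333393 0.208227   0.06705951] [[-0.925  0.38   0.002]
 [ 0.38   0.925  0.001]
 [-0.002  0.002 -1.   ]] [-0.05958125 -0.54542577  0.19672822]
20 [0.5624 0.2047]
25 [0.5666 0.2052]
30 [0.5708 0.2053]
35 [0.575 0.205]
40 [0.5792 0.2044]
45 [0.5833 0.2034]
50 [0.5873 0.2021]
55 [0.5911 0.2004]
60 [0.5948 0.1984]
65 [0.5983 0.1961]
70 [0.6016 0.1935]
75 [0.6047 0.1906]
80 [0.6075 0.1874]
85 [0.61  0.184]
90 [0.6122 0.1804]
95 [0.6141 0.1767]
100 [0.6156 0.1728]
105 [0.6168 0.1687]
110 [0.6177 0.1646]
115 [0.6182 0.1604]
120 [0.6183 0.1562]
125 [0.618 0.152]
130 [0.6174 0.1478]
135 [0.6164 0.1437]
140 [0.6151 0.1397]
145 [0.6134 0.1359]
150 [0.6114 0.1322]
```

View pics/p2.png

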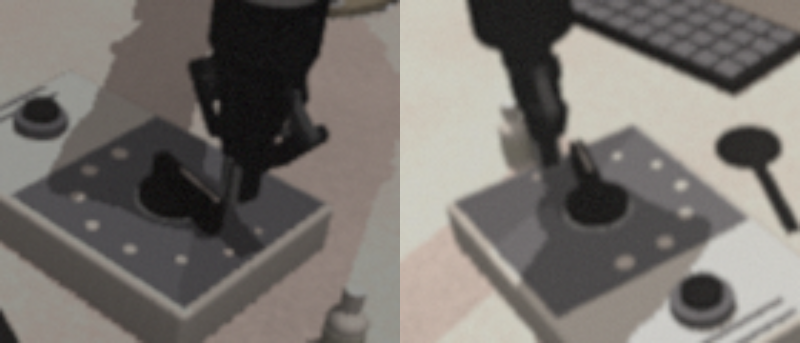

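Call:
{"api": "servo_tool", "payload": {"deltas": [[0,0,0,0.25,-0.1,0,0],[0,0,0,0.25,-0.1,0,0],[0,0,0,0.25,-0.1,0,0],[0,0,-2.5,0.2,0,0,0],[0,0,-2.5,0.2,0,0,0]]}}

```text
time_s: 3.2
tool_pos: [0.5736, 0.2047, 0.0654]
ee_rot: [[-0.888, 0.46, -0.001], [0.46, 0.888, 0.0], [0.001, -0.0, -1.0]]
ft_force: [-2.3, -0.0, 0.5]
width: 0.002
grip_force: 1.1
```

Call:
{"api": "servo_tool", "payload": {"deltas": [[0,0,-2.5,0.2,0,0,0],[0,0,-2.5,0.2,-0.05,0,0],[0,0,-2.5,0.2,-0.05,0,0],[0,0,-2.5,0.2,-0.05,0,0]]}}

```text
time_s: 3.6
tool_pos: [0.5819, 0.2034, 0.0654]
ee_rot: [[-0.794, 0.608, -0.0], [0.608, 0.794, 0.0], [0.0, 0.0, -1.0]]
ft_force: [-0.9, 0.3, 0.3]
width: -0.002
grip_force: 0.4
```

```bash
cat >> h.py <<'E'
def st(pic=None):
    from station import manip
    o=manip.get_obs();p=o["tool_pos"];R=o["ee_rot"];c=np.array([.570,.157]);v=p[:2]-c
    y=np.degrees(np.arctan2(R[1,1],R[0,1]));x,=[R[:2,0]]
    # pointer angle implied if pad face (11 mm ahead of TCP) touches bar side
    r=np.hypot(*v);az=np.degrees(np.arctan2(v[1],v[0]))
    phi=97.8-(az-np.degrees(np.arcsin(.0175/r)))
    print("t",round(o["time_s"],2),p.round(4),"tool phi",round(97.8-y,1),"face phi",round(phi,1),"r",round(r,4),o["ft_force"].round(1),o["ft_torque"].round(2))
    if pic:
        r=manip.get_image("scene");s=manip.get_image("side")
        a=cv2.resize(r["image"][150:270,250:390],(400,343));b=cv2.resize(s["image"][120:240,130:270],(400,343))
        cv2.imwrite(pic,np.hstack([a,b])[:,:,::-1])
E
python3 -c "from h import *;st('pics/p3.png')"
```

```text
t 3.6 [0.5819 0.2034 0.0654] tool phi 45.2 face phi 43.6 r 0.0479 [-0.9  0.3  0.3] [ 0.18  0.05 -0.01]
```

View pics/p3.png

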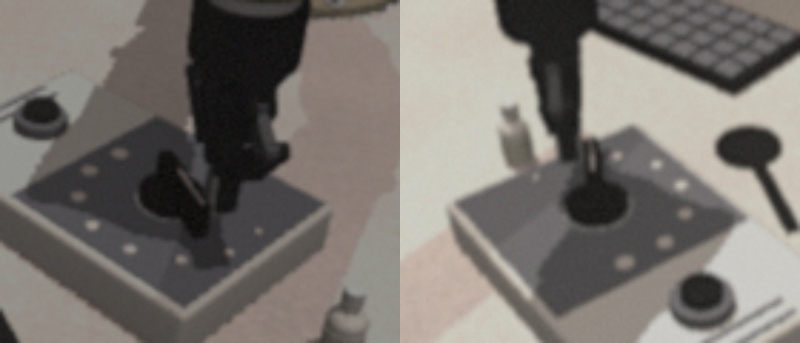

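The pointer has turned toward dot 3 and contact is about as computed. I'll carry on round the arc.

Call:
{"api": "servo_tool", "payload": {"deltas": [[0,0,-2.5,0.2,-0.05,0,0],[0,0,-2.5,0.2,-0.07,0,0],[0,0,-2.5,0.2,-0.08,0,0],[0,0,-2.5,0.2,-0.1,0,0],[0,0,-2.5,0.19,-0.1,0,0]]}}

```text
time_s: 4.2
tool_pos: [0.5918, 0.199, 0.0653]
ee_rot: [[-0.645, 0.764, -0.0], [0.764, 0.645, -0.0], [-0.0, -0.0, -1.0]]
ft_force: [0.3, 0.2, 0.1]
width: 0.002
grip_force: 0.0
```

Call:
{"api": "servo_tool", "payload": {"deltas": [[0,0,-2.5,0.18,-0.11,0,0],[0,0,-2.5,0.17,-0.12,0,0],[0,0,-2.5,0.17,-0.13,0,0],[0,0,-2.5,0.16,-0.13,0,0],[0,0,-2.5,0.16,-0.14,0,0]]}}

```text
time_s: 4.7
tool_pos: [0.6, 0.1935, 0.0654]
ee_rot: [[-0.465, 0.885, -0.0], [0.885, 0.465, 0.001], [0.001, 0.0, -1.0]]
ft_force: [-0.0, 1.1, -0.4]
width: -0.004
grip_force: 0.7
```

```bash
python3 -c "from h import *;st()"
```

```text
t 4.7 [0.6    0.1935 0.0654] tool phi 70.1 face phi 69.0 r 0.0473 [-0.   1.1 -0.4] [0.29 0.09 0.  ]
```

Call:
{"api": "servo_tool", "payload": {"deltas": [[0,0,-2.5,0.18,-0.15,0,0],[0,0,-2.5,0.18,-0.15,0,0],[0,0,-2.5,0.17,-0.16,0,0],[0,0,-2.5,0.15,-0.16,0,0],[0,0,-2.5,0.13,-0.17,0,0]]}}

```text
time_s: 5.2
tool_pos: [0.6083, 0.1848, 0.0653]
ee_rot: [[-0.261, 0.965, -0.0], [0.965, 0.261, -0.0], [-0.0, -0.0, -1.0]]
ft_force: [0.7, 0.2, -0.6]
width: 0.003
grip_force: 0.0
```

Call:
{"api": "servo_tool", "payload": {"deltas": [[0,0,-2.5,0.13,-0.17,0,0],[0,0,-2.5,0.12,-0.18,0,0],[0,0,-2.5,0.11,-0.18,0,0],[0,0,-2.5,0.1,-0.19,0,0],[0,0,-2.5,0.09,-0.19,0,0]]}}

```text
time_s: 5.7
tool_pos: [0.6135, 0.1768, 0.0653]
ee_rot: [[-0.047, 0.999, -0.0], [0.999, 0.047, 0.001], [0.001, -0.0, -1.0]]
ft_force: [-0.6, 1.1, -0.1]
width: -0.002
grip_force: 1.0
```

```bash
python3 -c "from h import *;st('pics/p4.png')"
```

```text
t 5.7 [0.6135 0.1768 0.0653] tool phi 95.1 face phi 94.8 r 0.0478 [-0.6  1.1 -0.1] [0.44 0.15 0.02]
```

View pics/p4.png

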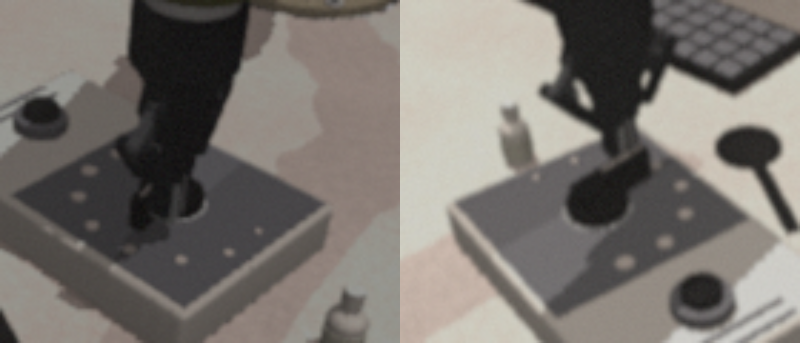

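Pointer is near dot 4 with the finger touching it (side view, about (630,170)). I'll continue past dot 5.

Call:
{"api": "servo_tool", "payload": {"deltas": [[0,0,-2.5,0.1,-0.19,0,0],[0,0,-2.5,0.09,-0.2,0,0],[0,0,-2.5,0.08,-0.2,0,0],[0,0,-2.5,0.06,-0.2,0,0],[0,0,-2.5,0.05,-0.2,0,0]]}}

```text
time_s: 6.3
tool_pos: [0.6175, 0.1657, 0.0653]
ee_rot: [[0.17, 0.985, -0.0], [0.985, -0.17, -0.0], [-0.0, -0.0, -1.0]]
ft_force: [0.2, -0.3, 0.4]
width: 0.003
grip_force: 0.0
```

Call:
{"api": "servo_tool", "payload": {"deltas": [[0,0,-2.5,0.04,-0.2,0,0],[0,0,-2.5,0.03,-0.21,0,0],[0,0,-2.5,0.02,-0.21,0,0],[0,0,-2.5,0.01,-0.21,0,0],[0,0,-2.5,0,-0.21,0,0]]}}

```text
time_s: 6.8
tool_pos: [0.6186, 0.1556, 0.0653]
ee_rot: [[0.379, 0.925, 0.0], [0.925, -0.379, 0.0], [0.0, 0.0, -1.0]]
ft_force: [-0.7, 2.1, 0.3]
width: -0.001
grip_force: 1.3
```

```bash
python3 -c "from h import *;st()"
```

```text
t 6.8 [0.6186 0.1556 0.0653] tool phi 120.1 face phi 120.6 r 0.0486 [-0.7  2.1  0.3] [ 0.55 -0.08 -0.02]
```

Call:
{"api": "servo_tool", "payload": {"deltas": [[0,0,-2.5,-0.02,-0.2,0,0],[0,0,-2.5,-0.03,-0.2,0,0],[0,0,-2.5,-0.04,-0.2,0,0],[0,0,-2.5,-0.05,-0.2,0,0]]}}

```text
time_s: 7.2
tool_pos: [0.6176, 0.1477, 0.0655]
ee_rot: [[0.534, 0.846, 0.001], [0.846, -0.534, 0.0], [0.001, 0.001, -1.0]]
ft_force: [1.3, -0.0, -0.9]
width: -0.003
grip_force: 0.8
```

Call:
{"api": "servo_tool", "payload": {"deltas": [[0,0,-1.5,-0.03,-0.12,0,0],[0,0,-1.5,-0.03,-0.12,0,0],[0,0,0,0,0,0,0]]}}

```text
time_s: 7.5
tool_pos: [0.6164, 0.1448, 0.0653]
ee_rot: [[0.578, 0.816, -0.0], [0.816, -0.578, -0.0], [-0.0, -0.0, -1.0]]
ft_force: [0.2, -0.1, -0.1]
width: -0.0
grip_force: 0.1
```

```bash
python3 -c "from h import *;st('pics/p5.png')"
```

```text
t 7.5 [0.6164 0.1448 0.0653] tool phi 133.1 face phi 133.9 r 0.0479 [ 0.2 -0.1 -0.1] [ 0.   -0.01  0.  ]
```

View pics/p5.png

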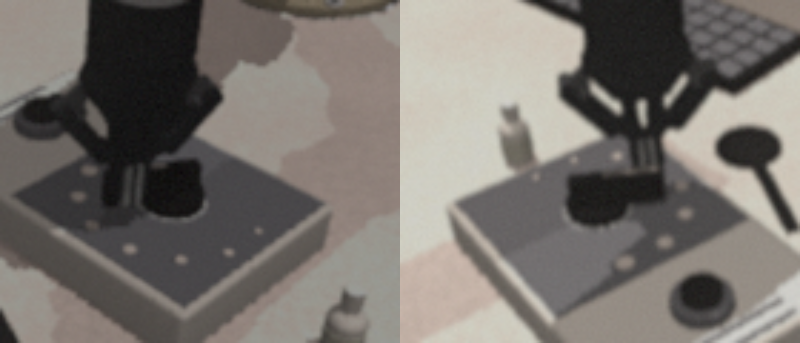

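The finger is near the halfway point and contact force has dropped to zero, so the detent may be balanced or already snapped. I'll add a few small steps, staying well short of dot 6 at 150°.

Call:
{"api": "servo_tool", "payload": {"deltas": [[0,0,-1,-0.02,-0.08,0,0],[0,0,-1,-0.02,-0.08,0,0],[0,0,-1,-0.02,-0.08,0,0],[0,0,-1,-0.02,-0.08,0,0],[0,0,0,0,0,0,0]]}}

```text
time_s: 8.1
tool_pos: [0.6156, 0.1417, 0.0652]
ee_rot: [[0.635, 0.773, -0.0], [0.773, -0.635, -0.0], [-0.0, 0.0, -1.0]]
ft_force: [-0.2, -0.3, -0.1]
width: 0.0
grip_force: 0.0
```

```bash
python3 -c "from h import *;st()"
```

```text
t 8.1 [0.6156 0.1417 0.0652] tool phi 137.2 face phi 137.7 r 0.0481 [-0.2 -0.3 -0.1] [-0.03 -0.03  0.02]
```

No contact past halfway, so it has snapped. I'll back off, lift and check.

Call:
{"api": "servo_tool", "payload": {"deltas": [[0,0,0,0.6,0.8,0,0],[0,0,0,0.6,0.8,0,0],[0,0,0,0,0,3,0],[0,0,0,0,0,4,0],[0,0,0,-3,4,4,0]]}}

```text
time_s: 8.6
tool_pos: [0.6072, 0.1841, 0.169]
ee_rot: [[0.64, 0.769, 0.004], [0.769, -0.64, -0.003], [-0.0, 0.005, -1.0]]
ft_force: [0.4, 0.7, 1.1]
width: -0.001
grip_force: 0.0
```

Call:
{"api": "servo_tool", "payload": {"deltas": [[0,0,0,-5,4,0,0],[0,0,0,-5,4,0,0],[0,0,0,0,0,0,0]]}}

```text
time_s: 8.9
tool_pos: [0.5207, 0.2609, 0.1661]
ee_rot: [[0.624, 0.782, -0.004], [0.782, -0.623, 0.004], [0.001, -0.005, -1.0]]
ft_force: [-0.2, 0.0, 0.0]
width: -0.002
grip_force: 0.0
```

```bash
python3 -c "from h import *;st('pics/p6.png')"
```

```text
t 8.9 [0.5207 0.2609 0.1661] tool phi 136.4 face phi -8.9 r 0.115 [-0.2  0.   0. ] [ 0.05  0.05 -0.07]
```

View pics/p6.png

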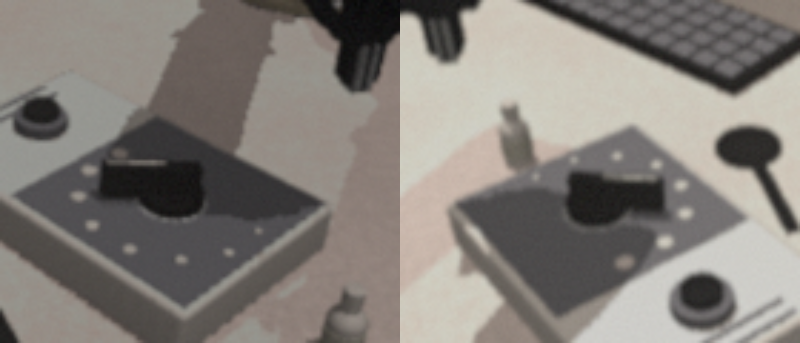

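```bash
python3 - <<'E'
import pickle;from h import *
d=pickle.load(open("d0.pkl","rb"))
for n,(x,y) in {"scene":(250,150),"side":(130,120)}.items():
  for phi in(120,135,150,180):
    th=np.radians(97.8-phi);u=np.array([np.cos(th),np.sin(th)]);o=400*(n=="side")
    print(n,phi,[((proj(d[n],np.r_[np.array([.57,.157])+r*u,z])-[x,y])*400/140+[o,0]).round().tolist() for r,z in((-.021,.08),(.056,.08),(.056,.05))])
E
```

```text
scene 120 [[196.0, 155.0], [112.0, 182.0], [110.0, 214.0]]
scene 135 [[200.0, 159.0], [104.0, 171.0], [101.0, 203.0]]
scene 150 [[202.0, 163.0], [101.0, 160.0], [98.0, 192.0]]
scene 180 [[200.0, 171.0], [109.0, 140.0], [106.0, 171.0]]
side 120 [[566.0, 181.0], [659.0, 156.0], [661.0, 185.0]]
side 135 [[565.0, 176.0], [662.0, 167.0], [665.0, 196.0]]
side 150 [[566.0, 172.0], [661.0, 178.0], [664.0, 207.0]]
side 180 [[573.0, 165.0], [645.0, 199.0], [648.0, 229.0]]
```

The drawn bar ends match 150° (dot 6): tip at (102,162) in the scene view. On to the store button at (0.5515, 0.0135), top at z 0.067.

Call:
{"api": "servo_tool", "payload": {"deltas": [[0,0,0,0.6,-4.9,0,0],[0,0,0,0.6,-4.9,0,0],[0,0,0,0.6,-4.9,0,0],[0,0,0,0.6,-4.9,0,0],[0,0,0,0.7,-5,0,0]]}}

```text
time_s: 9.5
tool_pos: [0.5579, 0.0026, 0.1671]
ee_rot: [[0.635, 0.772, 0.001], [0.772, -0.635, -0.001], [0.0, 0.001, -1.0]]
ft_force: [0.8, 0.6, 0.4]
width: -0.004
grip_force: 0.0
```

Call:
{"api": "servo_tool", "payload": {"deltas": [[0,0,0,0,0,0,0],[0,0,0,0,0,-3,0],[0,0,0,0,0,-3,0],[0,0,0,0,0,-2,0],[0,0,0,0,0,0,0]]}}

```text
time_s: 10.0
tool_pos: [0.5558, 0.0049, 0.084]
ee_rot: [[0.635, 0.772, -0.004], [0.772, -0.635, -0.002], [-0.004, -0.002, -1.0]]
ft_force: [-0.3, 0.6, 0.9]
width: 0.002
grip_force: 0.0
```

```bash
python3 - <<'E'
from station import manip
from h import *
st()
r=manip.get_image("scene");s=manip.get_image("side")
a=cv2.resize(r["image"][130:230,210:327],(400,342));b=cv2.resize(s["image"][160:260,180:297],(400,342))
cv2.imwrite("pics/p7.png",np.hstack([a,b])[:,:,::-1])
print(manip.get_obs()["joint_positions"].round(2))
E
```

```text
t 10.0 [0.5558 0.0049 0.084 ] tool phi 137.3 face phi 199.7 r 0.1528 [-0.3  0.6  0.9] [-0.    0.03  0.02]
[-0.71  0.46  0.82  1.77 -0.37  1.08 -0.44]
```

View pics/p7.png

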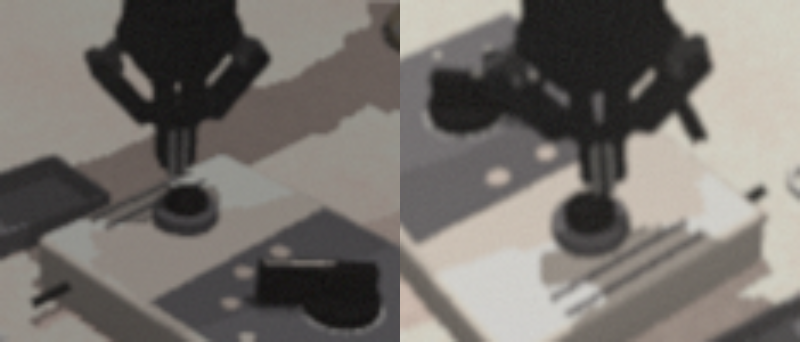

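The finger is about 9 mm off the button centre; I'll correct that and then press slowly.

Call:
{"api": "servo_tool", "payload": {"deltas": [[0,0,0,-0.4,0.85,0,0],[0,0,0,0,0,-0.6,0],[0,0,0,0,0,-0.6,0],[0,0,0,0,0,0,0]]}}

```text
time_s: 10.5
tool_pos: [0.5526, 0.015, 0.0739]
ee_rot: [[0.633, 0.774, -0.001], [0.774, -0.633, 0.0], [-0.0, -0.001, -1.0]]
ft_force: [-0.0, -0.6, -0.5]
width: 0.003
grip_force: 0.0
```

Call:
{"api": "servo_tool", "payload": {"deltas": [[0,0,0,0,0,-0.3,0],[0,0,0,0,0,-0.3,0],[0,0,0,0,0,-0.3,0],[0,0,0,0,0,0,0]]}}

```text
time_s: 10.9
tool_pos: [0.5531, 0.0145, 0.0653]
ee_rot: [[0.634, 0.774, -0.0], [0.774, -0.634, -0.0], [-0.0, -0.0, -1.0]]
ft_force: [-0.5, 0.8, 2.4]
width: 0.003
grip_force: 0.9
```

Call:
{"api": "servo_tool", "payload": {"deltas": [[0,0,0,0,0,-0.2,0],[0,0,0,0,0,-0.2,0],[0,0,0,0,0,0,0]]}}

```text
time_s: 11.2
tool_pos: [0.5532, 0.0145, 0.0615]
ee_rot: [[0.634, 0.774, 0.0], [0.774, -0.634, -0.0], [0.0, 0.0, -1.0]]
ft_force: [-1.6, -0.3, 3.4]
width: 0.002
grip_force: 1.8
```

Call:
{"api": "servo_tool", "payload": {"deltas": [[0,0,0,0,0,-0.1,0],[0,0,0,0,0,0,0]]}}

```text
time_s: 11.4
tool_pos: [0.5532, 0.0145, 0.0611]
ee_rot: [[0.634, 0.773, 0.0], [0.773, -0.634, 0.0], [0.0, -0.0, -1.0]]
ft_force: [-3.2, 0.3, 8.7]
width: 0.0
grip_force: 4.1
```

The button has bottomed out: z has stalled and force is up to 8.7 N. One small step more to be sure, then release straight up.

Call:
{"api": "servo_tool", "payload": {"deltas": [[0,0,0,0,0,-0.05,0],[0,0,0,0,0,0,0],[0,0,0,0,0,0,0]]}}

```text
time_s: 11.7
tool_pos: [0.5533, 0.0145, 0.061]
ee_rot: [[0.634, 0.773, 0.0], [0.773, -0.634, 0.001], [0.001, -0.0, -1.0]]
ft_force: [-5.8, -0.8, 13.6]
width: -0.003
grip_force: 6.5
```

Call:
{"api": "servo_tool", "payload": {"deltas": [[0,0,0,0,0,0.5,0],[0,0,0,0,0,1,0],[0,0,0,0,0,3,0],[0,0,0,0,0,4,0],[0,0,0,0,0,4,0]]}}

```text
time_s: 12.2
tool_pos: [0.5525, 0.0146, 0.1863]
ee_rot: [[0.634, 0.773, -0.001], [0.773, -0.634, -0.0], [-0.001, -0.001, -1.0]]
ft_force: [0.6, 0.6, 0.7]
width: 0.0
grip_force: 0.0
```

Call:
{"api": "servo_tool", "payload": {"deltas": [[0,0,0,-3,0,2,0],[0,0,0,0,0,0,0],[0,0,0,0,0,0,0]]}}

```text
time_s: 12.5
tool_pos: [0.5231, 0.0153, 0.2055]
ee_rot: [[0.633, 0.774, 0.001], [0.774, -0.633, 0.002], [0.002, -0.0, -1.0]]
ft_force: [0.2, 0.4, 0.3]
width: -0.002
grip_force: 0.0
```

```bash
python3 -c "from h import *;st('pics/p8.png')"
```

```text
t 12.5 [0.5231 0.0153 0.2055] tool phi 137.1 face phi 212.9 r 0.1493 [0.2 0.4 0.3] [0.02 0.01 0.05]
```

View pics/p8.png

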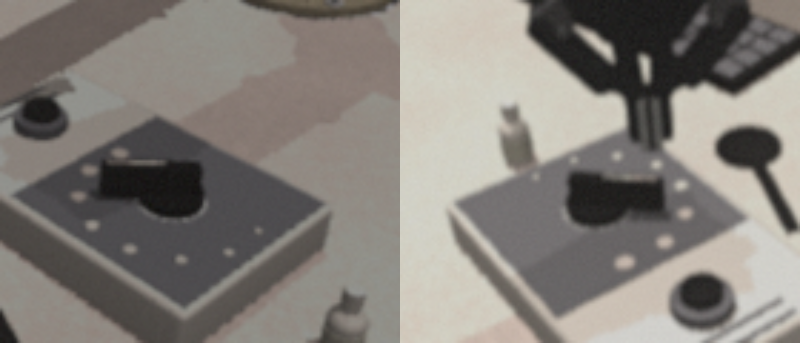

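The pointer is still at dot 6 (tip at (102,162)), the button is back up at (40,115), and the bottle hasn't moved.

```bash
python3 -c "from station import manip;print(manip.sign_off())"
```

```text
the job is handed in; nothing more can be done
None
```

The job is handed in: the selector rests at the sixth dot and was never turned past it, the store button was pressed all the way down and sprang back, and the arm is clear of everything, at about 12.5 s of the 72 s allowed.

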